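# Fit the agitator on a drink dispenser's drive shaft

### The job

Put the washed white agitator back on the drink dispenser's base: set it on the upright drive shaft, feel gently for the flats by turning it until it drops fully home, then turn agitator and shaft together until the two blades point at the two bowl lugs, and let go. Handle only the agitator: keep the fingers off the base and its bare shaft, never press hard, and leave everything else standing where it is.

Things in the scene. Friction and masses are not known exactly. Their poses are not given: they have to be found in the camera images.
- agitator: Drink agitator: one white plastic part, 0.2 kg, upright on its hub. Origin: centre of the hub's underside, z up the hub axis. Round hub 39 mm wide, z 0 to 25, hollow from below; a flat grip fin on top; two thin blades (3 mm thick, z 4 to 26) stand out along +x and -x to 57 mm from the axis. Half a turn round, it fits just as well.
- fin (a point): Middle of the agitator's grip fin, on the hub axis at agitator z = 50 mm. The fin is 16 mm thick along the agitator's y (grip it across y, from above), 36 mm long along x, z 25 to 68.
- slot (a point): Mouth of the slot inside the agitator's hub, on its axis at agitator z = 9 mm. Below it the hub is round inside: a flared mouth 32 mm wide at z 0 narrowing to a recess 25.8 mm wide at z 5 to 9. The slot is 23.4 mm long along x (the blades' direction), 14 mm wide along y, z 9 to 21, closed above.
- base: Dispenser base without its bowl, fixed to the table: grey box 220 x 220 mm, 90 mm high, round steel top, an upright drive shaft at its centre. Origin: centre of its underside, z up. It and the shaft's gears are spoilt by more than 40 N between agitator and base or shaft, and by fingers on the base or bare shaft.
- shaft_tip (a point): Centre of the shaft's top, base z = 116 mm. Its top 20 mm is a steel tongue with two flats, 21 x 12 mm. This point does not turn with it: its turn is not measured. The 21 mm side starts 0.45 to 1.25 rad counter-clockwise (from above) of the base's x. It stays as left, resisting turning with 0.12 N m, more than the rub of a hub pressed on it with up to 10 N.
- seat (a point): Centre of the top of the shaft's collar (42 mm wide), base z = 96 mm, where the hub's underside comes to rest; does not turn. With the slot out of line the hub stops 11 mm above it, the tongue's tip in the round recess; in line (within about 0.08 rad) it drops onto the collar. Tongue and collar are sprung: pressed, they yield 5 mm downwards, from 5 N at first to 18 N.
- lug (a point): One of the two dark lugs that locate the bowl, on the base's top at base x = +90 mm (the other at x = -90 mm), each 16 x 26 mm and 16 mm high; the point is the middle of its top. Blades in line with the lugs = agitator x along base x, either way.
- glass_a: Bystander: upturned drinking glass, 75 mm high, 66 mm wide at its rim (below). Origin at the middle of its underside.
- glass_b: Bystander: upturned drinking glass, same as glass_a. Origin at the middle of its underside.
- glass_c: Bystander: upturned drinking glass, same as glass_a. Origin at the middle of its underside.
- sauce: Bystander: amber glass bottle, 130 mm high, 60 mm wide. Origin at the middle of its underside.
- sugar: Bystander: glass jar with steel lid, 90 mm high, 70 mm wide. Origin at the middle of its underside.
- ladle: Bystander: steel spoon lying flat, 200 mm long. Origin at the underside, near the middle of its length.
- mug: Bystander: white mug, 85 mm high, 76 mm wide. Origin at the middle of its underside.
Mind the look-alikes: they are no part of the job. Of the things shaped like the agitator, the white one is meant.

How it is judged:
By the outcome, as a careful person would: the job done as asked, in the order asked, and still so for the second after the job is handed in, with the robot touching nothing.
It also fails if it takes over 61 s, if anything falls off the work surface, if the arm or the gripper's body presses on something with over 40 N, if the wrist force passes 120 N, or if a joint passes its speed limit or range.

### The arm

A 6-joint arm with a two-finger parallel gripper is mounted at the origin on the work surface. World frame = base frame: x ahead of the robot, y to its left, z up, the work surface at z = 0. Lengths are in m, angles in degrees, forces in N, time in s.
With the tool pointing down it reaches from about 0.3 to 0.75 m from the base axis. Payload 8.5 kg.
Tool frame: the origin (TCP) lies between the finger pads; the fingertips stand env.finger_overhang ahead of it and the grasp point (between the pads) lies 2 mm behind it (env.finger_overhang is the distance from the TCP to the fingertips, in m); z points along the fingers, y is the line along which they close (so a half turn about z gives the same grasp; the last joint's range is limited). The gripper opens to 85 mm and grips with 20 to 120 N. Pads are 22 mm wide; open, the fingers measure 114 mm over their backs; the gripper's body (76 mm by 85 mm) begins 54 mm behind the grasp point. The pads swing forward as they close: fully open they stand 13 mm farther back than shut.
Start: joints at [-12.336, 21.807, 74.336, -0, 83.858, -12.336], TCP at [0.55, 0, 0.248] pointing down, gripper open.
Joint ranges: [-178.18, 178.18], [-50.72, 133.34], [12.68, 142.11], [-81.47, 261.47], [9.98, 163.14], [-165.26, 165.26]. Speed limits (degrees/s): [136.94, 136.94, 180, 180, 180, 180].

### API

Orientations are given as a 3x3 rotation matrix whose columns are the frame's x, y, z axes.
In Python, from rig import env gives the robot as it stands. The module is installed in compiled form; this text tells all that it offers.
- The arm moves only by the tool jog_arm, never from a script. Its arguments are lists of equal length, an entry for each row: "hand": the finger opening in m, from 0 to 0.0854; "travel": the shift along the world's x, y, z in m, a list of three; "yaw": the turn about the world's z in rad. A call has exactly 5 rows; each row shifts and turns the commanded pose from where the row before left it; what a row does not reach is not made up. A row lasts 1/8 s, in which the tool goes at most 62.5 mm and 10.7 degrees, less where a joint would pass 70% of its speed; a pose out of reach is approached as far as the arm can. A call is refused whole if a number of a shift passes 0.0625 or a number of a turn 0.188, either way. A call with a gripper value outside its range is refused whole. The fingers move at their own pace and stop on an object; "grip_force" is the grip in N (left out, the last holds). Time passes only in rows, so rows that do not move let the fingers close, or fill a call up. It gives the time, the measured TCP pose, the force, the opening and the grip force at its end, in the units of the state.
- env.observe(): the state, without advancing time (a new reading comes with each control period).
- env.get_image(name): name is "scene" or "side" or "wrist"; returns the picture (480x640x3 uint8, red, green, blue); there is no depth.
- env.calibration(name): a dict with "fx", "fy", "cx", "cy" (pixels), "position" and "rotation" of the camera in the world; the wrist camera has in their place "hand_eye" (4x4, takes a point from camera to tool coordinates, whose origin is the TCP and whose axes are the flange's). Camera axes: x right, y down, z forward; pixel columns grow to the right and rows downward; lengths in m; the calibration is good to about 2 mm. A picture is of the moment at which its call begins: read the wrist's pose just before it. calibration takes no time and is no camera call.
- env.close_job(): hands the job in; it is judged then, once.
The state is a dict: "time_s": time; "q": joint angles; "qvel": joint speeds; "joint_efforts": joint torques, N m; "position": TCP position; "tool_rot": TCP orientation; "ft_force": force on the tool from outside, world axes, zero at the start; "wrist_torque": the same for the moment, N m; "grip_width": finger opening in m; "gripper_force": force on a finger pad.
Only numpy, scipy, OpenCV 4.12 (cv2) and the standard library are available. Lean on these libraries where they do the work, as an engineer would, in place of code of your own. Each camera call takes 0.05 s, during which the arm holds its last target. There are 200 camera calls.

## Working session

There is one attempt and no reset: what is moved stays moved. The work goes in short steps, Python scripts to look and compute and a tool call to move; the robot and the scene stay as the last step left them, time stands still between calls to the robot, and variables do not carry over. Pictures are saved under pics/ and viewed, at most 10 in all, crops included, and the job is handed in when it is done.

Besides the shell and the picture viewer there is one more tool, called as name(argument=value, ...), one argument or row to a line, values as JSON. jog_arm: Moves the arm, as the interface text tells. Its arguments: {"type":"object","properties":{"hand":{"type":"array"},"travel":{"type":"array"},"yaw":{"type":"array"},"grip_force":{"type":"number"}},"required":["hand","travel","yaw"]}

```bash
mkdir -p pics; cat > h.py <<'E'
import numpy as np, cv2
from rig import env
def cam(n, st=None):
    c=env.calibration(n); K=np.array([[c['fx'],0,c['cx']],[0,c['fy'],c['cy']],[0,0,1.]])
    if 'hand_eye' in c:
        st=st or env.observe(); T=np.eye(4); T[:3,:3]=st['tool_rot']; T[:3,3]=st['position']
        M=T@np.array(c['hand_eye']); return K,M[:3,:3],M[:3,3]
    return K,np.array(c['rotation']),np.array(c['position'])
def ray(C,uv,z):
    K,R,p=C; d=R@np.linalg.solve(K,np.array([uv[0],uv[1],1.])); return p+d*(z-p[2])/d[2]
def proj(C,P):
    K,R,p=C; q=K@(R.T@(np.array(P)-p)); return q[:2]/q[2]
def tri(C1,a,C2,b):
    A=[];B=[]
    for (K,R,p),uv in((C1,a),(C2,b)):
        d=R@np.linalg.solve(K,np.array([uv[0],uv[1],1.])); d/=np.linalg.norm(d); m=np.eye(3)-np.outer(d,d); A.append(m);B.append(m@p)
    return np.linalg.lstsq(np.vstack(A),np.hstack(B),rcond=None)[0]
def shot(n,f):
    im=env.get_image(n); cv2.imwrite('pics/'+f,im[:,:,::-1]); return im
E
python3 - <<'E'
from h import *
for n in('scene','side','wrist'):
    shot(n,n+'0.png'); K,R,p=cam(n); print(n,K[0,0],p.round(3),R.round(2).tolist())
print(env.finger_overhang)
s=env.observe(); print(s['time_s'],s['tool_rot'],s['ft_force'])
E
```

```text
scene 462.59162701440283 [1.197 0.683 0.686] [[-0.73, 0.36, -0.58], [0.68, 0.41, -0.6], [0.02, -0.84, -0.54]]
side 452.32959655879034 [ 0.325 -0.607  0.894] [[0.93, -0.3, 0.22], [-0.37, -0.71, 0.59], [-0.02, -0.63, -0.77]]
wrist 374.73474295489444 [0.55  0.081 0.373] [[1.0, 0.0, -0.0], [-0.0, -0.95, -0.32], [-0.0, 0.32, -0.95]]
0.017
0.15 [[ 1.80227658e-05  9.99999420e-01 -1.07686145e-03]
 [ 9.99999975e-01 -1.77808130e-05  2.24692393e-04]
 [ 2.24673115e-04 -1.07686547e-03 -9.99999395e-01]] [-0.68011351 -0.54906859  0.59262106]
```

View pics/scene0.png

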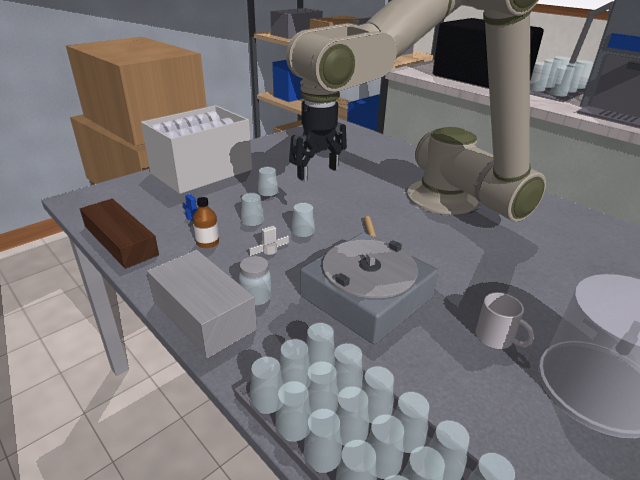

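View pics/side0.png

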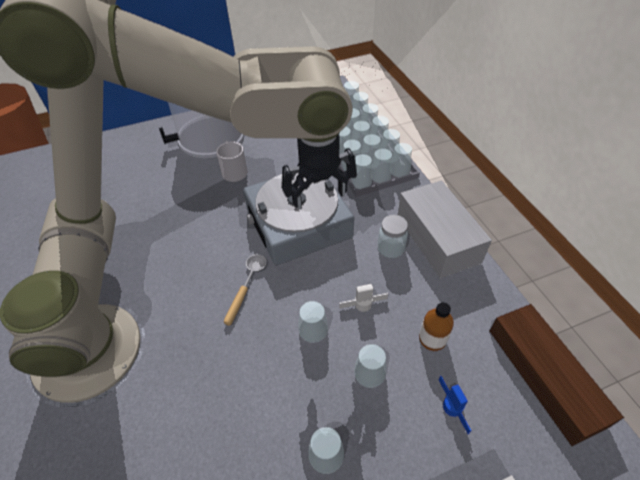

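Candidates: the white agitator is at scene (269,241) / side (364,297), and the blue look-alike is at scene (190,207) / side (455,400). By the description I choose the white one. The base is at scene (370,270), with lugs near (395,246) and (340,280). Next is a close crop to check and refine.

```bash
python3 - <<'E'
import cv2,numpy as np
s=cv2.imread('pics/scene0.png');d=cv2.imread('pics/side0.png');w=cv2.imread('pics/wrist0.png')
r=lambda a,W,H:cv2.resize(a,(W,H),interpolation=cv2.INTER_CUBIC)
a=r(s[215:275,235:315],400,300)   # 5x
b=r(d[270:330,325:405],400,300)
c=r(s[225:325,300:433],400,300)   # 3x
e=r(w,400,300)
cv2.imwrite('pics/c1.png',np.vstack([np.hstack([a,b]),np.hstack([c,e])]))
E
```

```text
(no output)
```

View pics/c1.png

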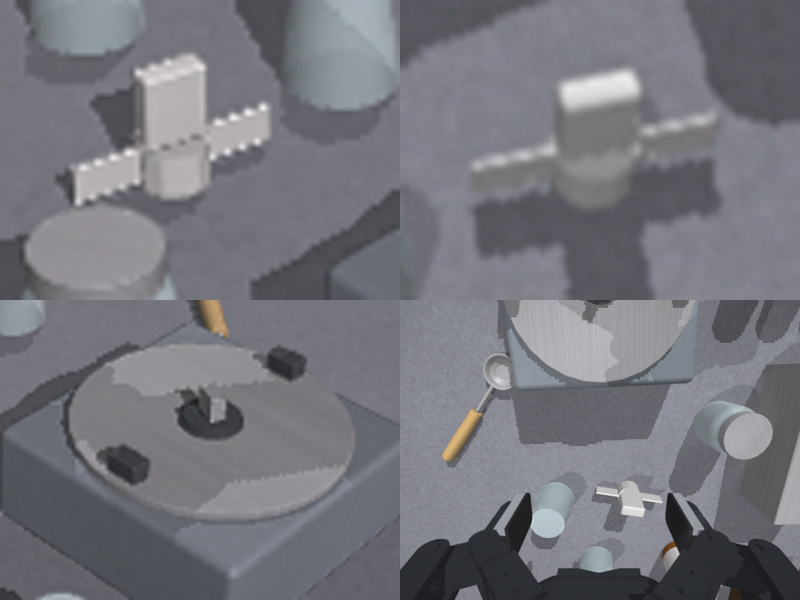

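The crop confirms the white agitator: round hub, upright fin and two blades. Blade tip tops are at scene (249.6,249)/(289,235.6) and side (339,302)/(388,292). Lug tops are at scene (342,277)/(395.7,242.5), and the shaft tip is at (371,256).

```bash
python3 - <<'E'
from h import *
S,D,W=cam('scene'),cam('side'),cam('wrist')
for n,C,a,b in(('scene',S,(249.6,248.8),(289,235.8)),('side',D,(339.2,302.4),(388.4,292.4)),('wrist',W,(315,304),(417.6,317))):
    P,Q=ray(C,a,.026),ray(C,b,.026); d=Q-P
    print(n,P.round(4),Q.round(4),'mid',((P+Q)/2).round(4),'len',np.linalg.norm(d).round(4),'ang',np.degrees(np.arctan2(d[1],d[0])).round(1))
# wrist white mask near agitator
im=cv2.imread('pics/wrist0.png'); hsv=cv2.cvtColor(im,cv2.COLOR_BGR2HSV)
m=((hsv[...,2]>175)&(hsv[...,1]<40)).astype(np.uint8); m[:270]=0;m[360:]=0;m[:,:300]=0;m[:,430:]=0
n,l,st,c=cv2.connectedComponentsWithStats(m); i=1+np.argmax(st[1:,4]); print(st[i],c[i])
cv2.imwrite('pics/w_ag.png',cv2.resize(im[280:350,300:430],None,fx=4,fy=4,interpolation=cv2.INTER_CUBIC))
# lugs and tip
P=ray(S,(342,277),.106);Q=ray(S,(395.7,242.5),.106); print('lugs',P,Q,(P+Q)/2,np.linalg.norm(P-Q),np.degrees(np.arctan2(*(Q-P)[1::-1])))
P=ray(D,(263,206),.106);Q=ray(D,(329.5,185),.106); print('lugs side',P,Q,(P+Q)/2,np.linalg.norm(P-Q),np.degrees(np.arctan2(*(Q-P)[1::-1])))
print('tip',ray(S,(370.7,255),.116))
for nm,z,a,b in(('glassL',.075,(303,208),(312,308)),('sugar',.09,(254,266),(394,224)),('glass2',.075,(251,198),(372,350)),('sauce',.13,(202,203),(443,308))): print(nm,ray(S,a,z),ray(D,b,z))
E
```

```text
scene [ 0.6575 -0.1308  0.026 ] [ 0.5441 -0.1122  0.026 ] mid [ 0.6008 -0.1215  0.026 ] len 0.1149 ang 170.7
side [ 0.5462 -0.1134  0.026 ] [ 0.6599 -0.132   0.026 ] mid [ 0.6031 -0.1227  0.026 ] len 0.1151 ang -9.3
wrist [ 0.5463 -0.1088  0.026 ] [ 0.6541 -0.124   0.026 ] mid [ 0.6002 -0.1164  0.026 ] len 0.1089 ang -8.1
[ 314  290  106   58 2387] [369.09761207 317.43695015]
lugs [0.64169626 0.17479032 0.106     ] [0.45792483 0.16608401 0.106     ] [0.54981055 0.17043716 0.106     ] 0.1839775543532495 -177.2875974728285
lugs side [0.46332802 0.16317005 0.106     ] [0.63994283 0.16794784 0.106     ] [0.55163542 0.16555895 0.106     ] 0.17667942723712188 1.5495872066901932
tip [0.54988146 0.170392   0.116     ]
glassL [ 0.47523301 -0.13480466  0.075     ] [ 0.47567302 -0.13188318  0.075     ]
sugar [0.74127454 0.00779019 0.09      ] [ 7.35896087e-01 -7.18070696e-05  9.00000000e-02]
glass2 [ 0.54713218 -0.27200995  0.075     ] [ 0.54992501 -0.26592157  0.075     ]
sauce [ 0.71231431 -0.2433315   0.13      ] [ 0.70085857 -0.26174837  0.13      ]
```

View pics/w_ag.png

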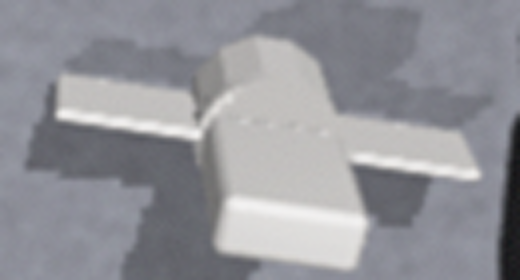

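The wrist crop agrees: blade top corners at (314,308) and (419.5,324), fin top centre at (373,338). The agitator is near (0.602,-0.122) at about -9°. I'll hover over the base first so the wrist camera can measure the shaft, then view the agitator from the same relative pose.

jog_arm(
  hand=[0.085, 0.085, 0.085, 0.085, 0.085],
  travel=[
    [0, 0.034, 0],
    [0, 0.034, 0],
    [0, 0.034, 0],
    [0, 0.034, 0],
    [0, 0.034, 0],
  ],
  yaw=[-0.173, -0.173, -0.173, -0.173, -0.173],
  grip_force=30,
)

```text
time_s: 0.78
position: [0.5498, 0.1711, 0.2481]
tool_rot: [[0.765, 0.644, -0.001], [0.644, -0.765, -0.0], [-0.0, -0.0, -1.0]]
ft_force: [0.1, -0.1, 0.2]
grip_width: 0.0852
gripper_force: 0.0
```

jog_arm(
  hand=[0.085, 0.085, 0.085, 0.085, 0.085],
  travel=[
    [0, 0, 0],
    [0, 0, 0],
    [0, 0, 0],
    [0, 0, 0],
    [0, 0, 0],
  ],
  yaw=[-0.173, -0.173, -0.173, -0.173, -0.173],
)

```text
time_s: 1.4
position: [0.5499, 0.17, 0.248]
tool_rot: [[0.986, -0.164, -0.001], [-0.164, -0.986, -0.0], [-0.001, 0.0, -1.0]]
ft_force: [-0.1, 0.9, -0.5]
grip_width: 0.0852
gripper_force: 0.0
```

jog_arm(
  hand=[0.085, 0.085, 0.085, 0.085, 0.085],
  travel=[
    [0, 0, 0],
    [0, 0, 0],
    [0, 0, 0],
    [0, 0, 0],
    [0, 0, 0],
  ],
  yaw=[0, 0, 0, 0, 0],
)

```text
time_s: 2.02
position: [0.55, 0.17, 0.2483]
tool_rot: [[0.987, -0.158, 0.0], [-0.158, -0.987, -0.0], [0.0, 0.0, -1.0]]
ft_force: [-0.0, -0.6, -0.4]
grip_width: 0.0852
gripper_force: 0.0
```

```bash
python3 - <<'E'
from h import *
import json
s=env.observe(); im=shot('wrist','w1.png'); json.dump({k:np.array(s[k]).tolist() for k in('position','tool_rot','q')},open('w1.json','w'))
print(s['time_s'],s['position'],s['q'],np.array(s['tool_rot'])[:,1])
C=cam('wrist',s); print(proj(C,(.55,.17,.116)))
E
```

```text
2.025 [0.54998748 0.17000855 0.24833447] [ 5.39982566e+00  2.44092460e+01  7.01162438e+01 -6.28382911e-04
  8.54724123e+01  1.04491567e+02] [-1.58014881e-01 -9.87436731e-01  1.42274568e-06]
[317.37782017 230.02163453]
```

View pics/w1.png

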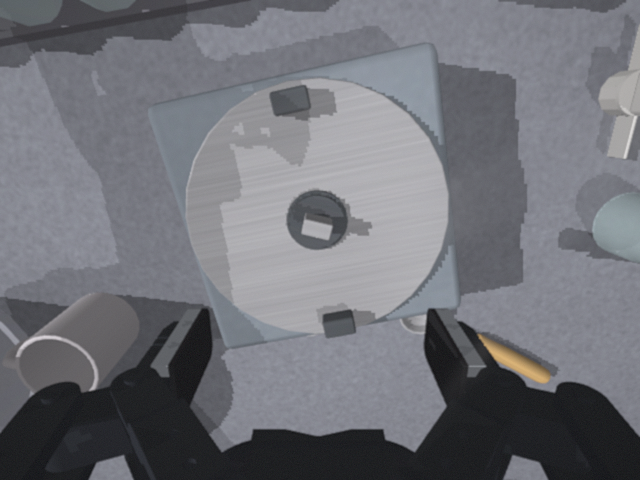

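The wrist picture shows the base with the shaft tongue's bright top at about (317,228) and the lugs at about (290,100) and (340,324). Next I measure these by mask.

```bash
python3 - <<'E'
from h import *
import json
s=json.load(open('w1.json')); C=cam('wrist',s)
im=cv2.imread('pics/w1.png'); g=cv2.cvtColor(im,cv2.COLOR_BGR2GRAY)
def comp(m,x0,y0,x1,y1):
    k=np.zeros_like(m); k[y0:y1,x0:x1]=m[y0:y1,x0:x1]; c,_=cv2.findContours(k,cv2.RETR_EXTERNAL,cv2.CHAIN_APPROX_NONE); return max(c,key=cv2.contourArea)
t=comp((g>150).astype(np.uint8),297,208,337,243)
P=np.array([ray(C,p[0],.116)[:2] for p in t]); r=cv2.minAreaRect((P*1000).astype(np.float32)); print('tongue',r, t[:,0].min(0),t[:,0].max(0))
b=cv2.boxPoints(r)
for i in range(2):
    e=b[i+1]-b[i]; print('edge',np.linalg.norm(e),np.degrees(np.arctan2(e[1],e[0])))
print(g[70:125:8,250:330:8]);
L=[]
for box in((255,75,325,125),(315,300,365,345)):
    c=comp((g<85).astype(np.uint8),*box); m=cv2.minAreaRect(c); print(m,cv2.boxPoints(m).tolist()); 
    P=np.array([ray(C,p[0],.106)[:2] for p in c]); rr=cv2.minAreaRect((P*1000).astype(np.float32)); print(rr); L.append(np.array(rr[0]))
d=L[0]-L[1]; print('lug',L,(L[0]+L[1])/2,np.linalg.norm(d),np.degrees(np.arctan2(d[1],d[0])))
# collar/disk: box top edges fallback
z=np.hstack([cv2.resize(im[y:y+50,x:x+70],(400,286),interpolation=cv2.INTER_CUBIC) for x,y in((255,75),(305,300))]+[])
z2=cv2.resize(im[180:260,270:366],(686,572)[:2],interpolation=cv2.INTER_CUBIC)[:300] if 0 else cv2.resize(im[185:257,267:367],(416,300),interpolation=cv2.INTER_CUBIC)
o=np.zeros((590,800,3),np.uint8); o[:286]=z; o[288:588,:416]=z2; cv2.imwrite('pics/c2.png',o)
E
```

```text
tongue ((550.5531005859375, 170.83380126953125), (20.219711303710938, 11.136754035949707), 66.73838806152344) [302 220] [331 239]
edge 11.136746 -23.261715
edge 20.219707 66.73844
[[119 123 122 122 120 115 112 113 134 137]
 [122 119 107 119 123 124 125 131 139 141]
 [134 125 128 142 147 143  97 127 172 172]
 [127 146 147  84  91  94  93  83 123 125]
 [145 146 149  82  83  86  96  98 126 127]
 [143 151 151  88  85  84  74  96 128 127]
 [147 150 146 147 148 150 105 103 169 170]]
((279.3499755859375, 98.55000305175781), (17.076295852661133, 16.127614974975586), 71.56504821777344) [[268.9999694824219, 93.00000762939453], [284.2999572753906, 87.9000015258789], [289.6999816894531, 104.0999984741211], [274.3999938964844, 109.20000457763672]]
((642.0943603515625, 181.0044403076172), (10.720891952514648, 10.87061882019043), 8.220149040222168)
((340.3526916503906, 317.1185302734375), (33.952884674072266, 19.052030563354492), 16.189205169677734) [[321.39349365234375, 321.5335998535156], [326.70538330078125, 303.2370300292969], [359.3118896484375, 312.7034606933594], [354.0, 331.0000305175781]]
((470.39910888671875, 163.330810546875), (28.65911102294922, 17.311079025268555), 62.573951721191406)
lug [array([642.09436035, 181.00444031]), array([470.39910889, 163.33081055])] [556.24673462 172.16762543] 172.60248133933567 5.877101555536076
```

View pics/c2.png

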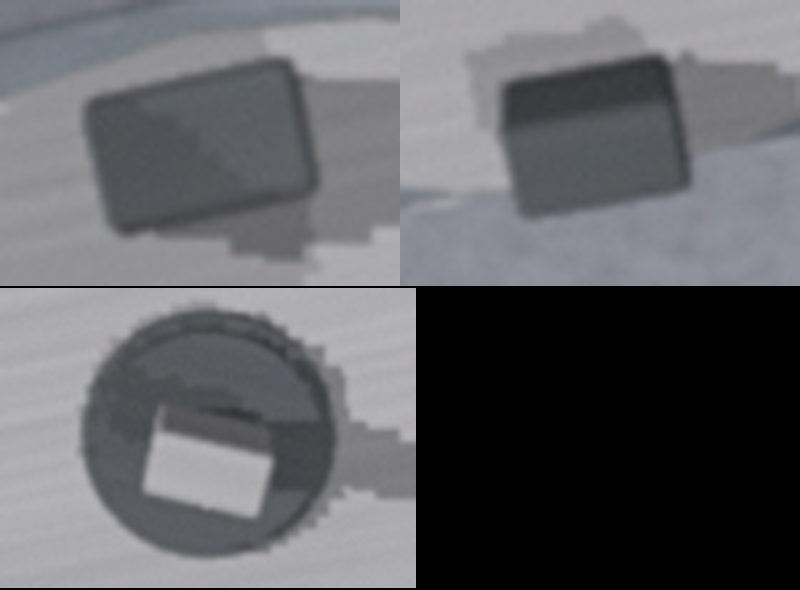

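Crop: lug tops are centred at wrist (290.7,100.5) and (339.6,327.4). The tongue's long axis is near 67° in world. Now to the agitator hover from the same relative pose.

```bash
python3 - <<'E'
from h import *
import json
s=json.load(open('w1.json')); C=cam('wrist',s)
A=ray(C,(290.7,100.5),.106);B=ray(C,(339.6,327.4),.106);d=A-B
print(A,B,(A+B)/2,np.linalg.norm(d),np.degrees(np.arctan2(d[1],d[0])))
for k in ([(88,100),(292,60)],[(120,233),(315,190)],[(508,125),(672,98)],[(522,215),(688,188)]):
    f=lambda p:((255+p[0]/5.714) if p[0]<400 and p[0]<330 else 305+(p[0]-400)/5.714,(75 if p[0]<330 else 300)+p[1]/5.714)
    e=ray(C,f(k[1]),.106)-ray(C,f(k[0]),.106); print(np.linalg.norm(e),np.degrees(np.arctan2(e[1],e[0]))+90)
E
```

```text
[0.63970861 0.17372823 0.106     ] [0.46135553 0.16581384 0.106     ] [0.55053207 0.16977104 0.106     ] 0.17852858820194048 2.5408248908088082
0.024238045435308934 1.1982206349615012
0.023711644497257586 2.661619577514074
0.023670933256760923 1.5611909648854834
0.0243228812633106 1.6003405522795475
```

jog_arm(
  hand=[0.085, 0.085, 0.085, 0.085, 0.085],
  travel=[
    [0.01, -0.058, 0],
    [0.01, -0.058, 0],
    [0.01, -0.058, -0.015],
    [0.01, -0.058, -0.015],
    [0.0115, -0.06, -0.018],
  ],
  yaw=[0, 0, 0, 0, 0],
)

```text
time_s: 2.7
position: [0.6015, -0.1228, 0.2005]
tool_rot: [[0.987, -0.158, 0.001], [-0.158, -0.987, -0.0], [0.001, 0.0, -1.0]]
ft_force: [1.8, 0.6, 0.5]
grip_width: 0.0849
gripper_force: 0.0
```

jog_arm(
  hand=[0.085, 0.085, 0.085, 0.085, 0.085],
  travel=[
    [0, 0, 0],
    [0, 0, 0],
    [0, 0, 0],
    [0, 0, 0],
    [0, 0, 0],
  ],
  yaw=[0, 0, 0, 0, 0],
)

```text
time_s: 3.32
position: [0.6013, -0.1202, 0.201]
tool_rot: [[0.988, -0.158, 0.0], [-0.158, -0.988, -0.0], [0.0, 0.0, -1.0]]
ft_force: [0.2, -0.1, 0.4]
grip_width: 0.085
gripper_force: 0.0
```

```bash
python3 - <<'E'
from h import *
import json
s=env.observe(); im=shot('wrist','w2.png'); json.dump({k:np.array(s[k]).tolist() for k in('position','tool_rot','q')},open('w2.json','w'))
print(s['time_s'],s['position'])
cv2.imwrite('pics/c3.png',cv2.resize(im[180:340,220:420,::-1],(800,600)[:2] if 0 else (750,600),interpolation=cv2.INTER_CUBIC))
E
```

```text
3.325 [ 0.60131164 -0.12023862  0.20097668]
```

View pics/c3.png

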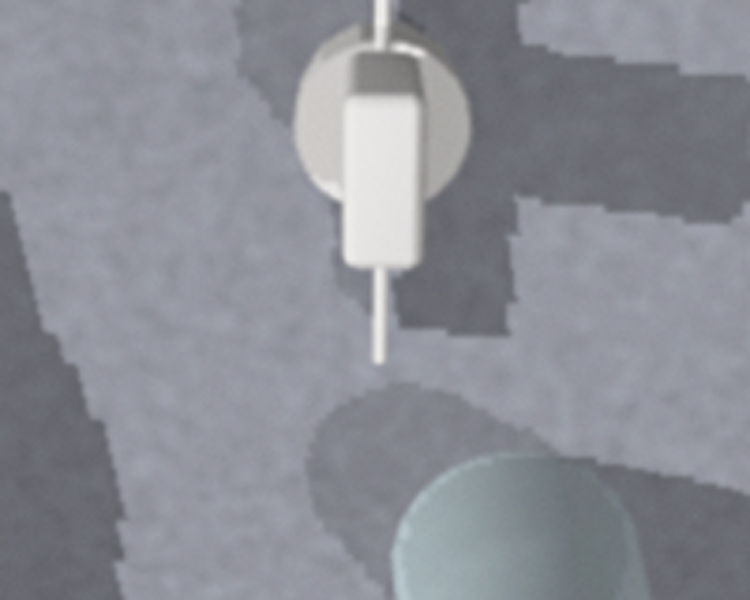

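Crop: the fin top is centred at wrist (322,228.4), with the blades vertical, so the jaws are already square to the fin.

```bash
python3 - <<'E'
from h import *
import json
s=json.load(open('w2.json')); C=cam('wrist',s)
c=ray(C,(322,228.4),.068); print(c)
a=ray(C,(220+379/3.75,180+363/3.75),.026)-ray(C,(220+382/3.75,180+5/3.75),.026)
print(np.degrees(np.arctan2(a[1],a[0])), c-np.array(s['position']))
R=np.array(s['tool_rot']); print('offset tool frame', R.T@(c-np.array(s['position'])))
s1=json.load(open('w1.json')); print('shaft off', R.T@(np.array([.55055,.17083,.116])-np.array(s1['position'])))
E
```

```text
[ 0.60185866 -0.12372317  0.068     ]
170.63876689598396 [ 0.00054702 -0.00348455 -0.13297668]
offset tool frame [0.00103028 0.00333918 0.13297754]
shaft off [ 0.00036743 -0.0009154   0.13233454]
```

jog_arm(
  hand=[0.085, 0.085, 0.085, 0.085, 0.085],
  travel=[
    [0.0005, -0.0035, -0.04],
    [0, 0, -0.04],
    [0, 0, -0.04],
    [0, 0, -0.02],
    [0, 0, -0.011],
  ],
  yaw=[0, 0, 0, 0, 0],
)

```text
time_s: 4.0
position: [0.6016, -0.1242, 0.0487]
tool_rot: [[0.987, -0.158, -0.001], [-0.158, -0.987, 0.0], [-0.001, -0.0, -1.0]]
ft_force: [0.5, -1.0, 0.5]
grip_width: 0.0851
gripper_force: 0.0
```

jog_arm(
  hand=[0.03, 0.01, 0.01, 0.01, 0.01],
  travel=[
    [0, 0, 0],
    [0, 0, 0],
    [0, 0, 0],
    [0, 0, 0],
    [0, 0, 0],
  ],
  yaw=[0, 0, 0, 0, 0],
  grip_force=40,
)

```text
time_s: 4.62
position: [0.602, -0.1245, 0.0502]
tool_rot: [[0.987, -0.159, 0.001], [-0.159, -0.987, -0.0], [0.001, 0.0, -1.0]]
ft_force: [-0.9, 0.8, 4.2]
grip_width: 0.0154
gripper_force: 46.3
```

jog_arm(
  hand=[0.0, 0.0, 0.0, 0.0, 0.0],
  travel=[
    [0, 0, 0],
    [0, 0, 0],
    [0, 0, 0],
    [0, 0, 0],
    [0, 0, 0],
  ],
  yaw=[0, 0, 0, 0, 0],
)

```text
time_s: 5.25
position: [0.602, -0.1244, 0.0502]
tool_rot: [[0.987, -0.158, 0.001], [-0.158, -0.987, -0.0], [0.001, 0.0, -1.0]]
ft_force: [-0.4, -0.1, 5.5]
grip_width: 0.0154
gripper_force: 46.5
```

jog_arm(
  hand=[0, 0, 0, 0, 0],
  travel=[
    [0, 0, 0.02],
    [0, 0, 0.04],
    [0, 0, 0.04],
    [0, 0, 0.04],
    [0, 0, 0.02],
  ],
  yaw=[0, 0, 0, 0, 0],
)

```text
time_s: 5.88
position: [0.6019, -0.1245, 0.2114]
tool_rot: [[0.987, -0.159, 0.002], [-0.159, -0.987, -0.001], [0.002, 0.0, -1.0]]
ft_force: [-0.0, -0.4, -3.2]
grip_width: 0.0155
gripper_force: 45.6
```

jog_arm(
  hand=[0, 0, 0, 0, 0],
  travel=[
    [-0.005, 0.03, 0],
    [-0.008, 0.045, 0],
    [-0.008, 0.045, 0],
    [-0.008, 0.045, 0],
    [-0.008, 0.045, 0],
  ],
  yaw=[0.144, 0.144, 0.144, 0.144, 0.144],
)

```text
time_s: 6.5
position: [0.5641, 0.087, 0.209]
tool_rot: [[0.844, 0.536, -0.001], [0.536, -0.844, 0.0], [-0.001, -0.001, -1.0]]
ft_force: [0.8, -0.3, -2.4]
grip_width: 0.0152
gripper_force: 45.6
```

jog_arm(
  hand=[0, 0, 0, 0, 0],
  travel=[
    [-0.008, 0.045, 0],
    [-0.0064, 0.03, 0],
    [0, 0.01, 0],
    [0, 0, 0],
    [0, 0, 0],
  ],
  yaw=[0.144, 0.144, 0.144, 0, 0],
)

```text
time_s: 7.12
position: [0.5503, 0.17, 0.2093]
tool_rot: [[0.549, 0.836, -0.001], [0.836, -0.549, -0.0], [-0.001, -0.001, -1.0]]
ft_force: [-0.4, 0.1, -2.3]
grip_width: 0.0153
gripper_force: 45.6
```

```bash
python3 - <<'E'
from h import *
s=env.observe(); y=np.array(s['tool_rot'])[:,0]
print(s['time_s'],s['position'],'agit ang',np.degrees(np.arctan2(y[1],y[0])),s['ft_force'],s['wrist_torque'],s['grip_width'])
a=shot('scene','s3.png');b=shot('side','d3.png')
f=lambda i,u,v:cv2.resize(i[v-60:v+60,u-80:u+80],(400,300),interpolation=cv2.INTER_CUBIC)
cv2.imwrite('pics/c4.png',np.hstack([f(a,371,235),f(b,300,190)])[:,:,::-1])
E
```

```text
7.125 [0.55033753 0.17004894 0.20928962] agit ang 56.696210899372105 [-0.42044544  0.07091285 -2.28893571] [ 0.04731268  0.05746694 -0.02129764] 0.015309104628962258
```

View pics/c4.png

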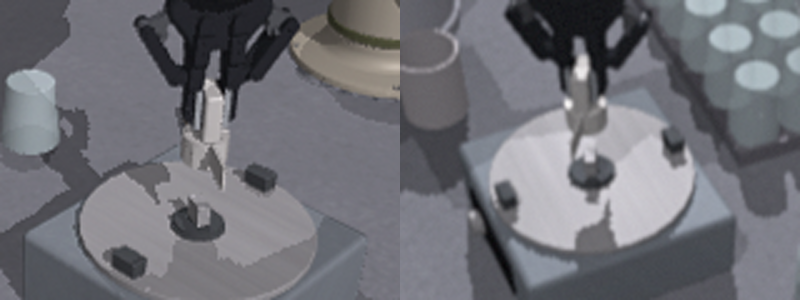

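The agitator is held upright above the shaft, 10° short of the tongue, with the hub over the tip in both views. Lowering gently.

jog_arm(
  hand=[0, 0, 0, 0, 0],
  travel=[
    [0, 0.0005, -0.015],
    [0, 0, -0.015],
    [0, 0, -0.008],
    [0, 0, -0.003],
    [0, 0, -0.003],
  ],
  yaw=[0, 0, 0, 0, 0],
)

```text
time_s: 7.85
position: [0.5505, 0.1711, 0.1657]
tool_rot: [[0.546, 0.838, 0.0], [0.838, -0.546, 0.0], [0.0, 0.0, -1.0]]
ft_force: [0.1, -0.0, -1.7]
grip_width: 0.0157
gripper_force: 45.6
```

jog_arm(
  hand=[0, 0, 0, 0, 0],
  travel=[
    [0, 0, -0.001],
    [0, 0, -0.001],
    [0, 0, -0.001],
    [0, 0, 0],
    [0, 0, 0],
  ],
  yaw=[0, 0, 0, 0, 0],
)

```text
time_s: 8.48
position: [0.5504, 0.1711, 0.1628]
tool_rot: [[0.546, 0.838, 0.0], [0.838, -0.546, 0.0], [0.0, 0.0, -1.0]]
ft_force: [0.4, 0.4, -2.2]
grip_width: 0.0154
gripper_force: 45.6
```

jog_arm(
  hand=[0, 0, 0, 0, 0],
  travel=[
    [0, 0, -0.001],
    [0, 0, -0.001],
    [0, 0, -0.001],
    [0, 0, 0],
    [0, 0, 0],
  ],
  yaw=[0, 0, 0, 0, 0],
)

```text
time_s: 9.1
position: [0.5504, 0.1711, 0.1597]
tool_rot: [[0.546, 0.838, 0.0], [0.838, -0.546, -0.0], [0.0, 0.0, -1.0]]
ft_force: [0.4, -0.4, -2.1]
grip_width: 0.0157
gripper_force: 45.6
```

jog_arm(
  hand=[0, 0, 0, 0, 0],
  travel=[
    [0, 0, -0.001],
    [0, 0, -0.001],
    [0, 0, 0],
    [0, 0, 0],
    [0, 0, 0],
  ],
  yaw=[0, 0, 0, 0, 0],
)

```text
time_s: 9.72
position: [0.5504, 0.1711, 0.1577]
tool_rot: [[0.546, 0.838, 0.0], [0.838, -0.546, 0.0], [0.0, 0.0, -1.0]]
ft_force: [-0.1, -0.2, -2.5]
grip_width: 0.0154
gripper_force: 45.6
```

jog_arm(
  hand=[0, 0, 0, 0, 0],
  travel=[
    [0, 0, -0.0005],
    [0, 0, -0.0005],
    [0, 0, 0],
    [0, 0, 0],
    [0, 0, 0],
  ],
  yaw=[0, 0, 0, 0, 0],
)

```text
time_s: 10.35
position: [0.5504, 0.1711, 0.1568]
tool_rot: [[0.546, 0.838, 0.0], [0.838, -0.546, 0.0], [0.0, 0.0, -1.0]]
ft_force: [-0.3, 0.1, 0.0]
grip_width: 0.0157
gripper_force: 45.9
```

Contact is at the expected height (about 2 N). Pressing slightly more, then turning counter-clockwise to feel for the flats.

jog_arm(
  hand=[0, 0, 0, 0, 0],
  travel=[
    [0, 0, -0.0005],
    [0, 0, 0],
    [0, 0, 0],
    [0, 0, 0],
    [0, 0, 0],
  ],
  yaw=[0, 0.02, 0.02, 0.02, 0],
)

```text
time_s: 10.98
position: [0.5504, 0.171, 0.1559]
tool_rot: [[0.495, 0.869, -0.0], [0.869, -0.495, -0.0], [-0.0, -0.0, -1.0]]
ft_force: [1.0, -0.4, -0.6]
grip_width: 0.0155
gripper_force: 45.6
```

jog_arm(
  hand=[0, 0, 0, 0, 0],
  travel=[
    [0, 0, -0.0005],
    [0, 0, 0],
    [0, 0, 0],
    [0, 0, 0],
    [0, 0, 0],
  ],
  yaw=[0, 0.02, 0.02, 0, 0],
)

```text
time_s: 11.6
position: [0.5503, 0.1712, 0.1556]
tool_rot: [[0.46, 0.888, -0.0], [0.888, -0.46, 0.0], [-0.0, -0.0, -1.0]]
ft_force: [0.8, -0.4, -2.3]
grip_width: 0.0152
gripper_force: 45.7
```

The contact force vanished at 62.6°, so the slot has probably lined up. Lowering in small steps.

jog_arm(
  hand=[0, 0, 0, 0, 0],
  travel=[
    [0, 0, -0.0005],
    [0, 0, -0.0005],
    [0, 0, 0],
    [0, 0, 0],
    [0, 0, 0],
  ],
  yaw=[0.02, 0.02, 0.01, 0, 0],
)

```text
time_s: 12.22
position: [0.5503, 0.1711, 0.1547]
tool_rot: [[0.415, 0.91, -0.0], [0.91, -0.415, 0.0], [-0.0, -0.0, -1.0]]
ft_force: [-0.2, 1.1, -2.6]
grip_width: 0.0155
gripper_force: 45.6
```

jog_arm(
  hand=[0, 0, 0, 0, 0],
  travel=[
    [0, 0, -0.0005],
    [0, 0, -0.0005],
    [0, 0, 0],
    [0, 0, 0],
    [0, 0, 0],
  ],
  yaw=[0, 0, 0, 0, 0],
)

```text
time_s: 12.85
position: [0.5504, 0.1711, 0.1537]
tool_rot: [[0.415, 0.91, 0.0], [0.91, -0.415, -0.0], [0.0, 0.0, -1.0]]
ft_force: [-0.1, -0.0, -2.2]
grip_width: 0.0152
gripper_force: 45.6
```

jog_arm(
  hand=[0, 0, 0, 0, 0],
  travel=[
    [0, 0, -0.001],
    [0, 0, -0.001],
    [0, 0, -0.001],
    [0, 0, -0.001],
    [0, 0, 0],
  ],
  yaw=[0, 0, 0, 0, 0],
)

```text
time_s: 13.48
position: [0.5503, 0.1711, 0.1496]
tool_rot: [[0.415, 0.91, -0.0], [0.91, -0.415, -0.0], [-0.0, -0.0, -1.0]]
ft_force: [-0.2, -0.0, -2.8]
grip_width: 0.0156
gripper_force: 45.6
```

jog_arm(
  hand=[0, 0, 0, 0, 0],
  travel=[
    [0, 0, -0.001],
    [0, 0, -0.001],
    [0, 0, -0.001],
    [0, 0, 0],
    [0, 0, 0],
  ],
  yaw=[0, 0, 0, 0, 0],
)

```text
time_s: 14.1
position: [0.5504, 0.1711, 0.1467]
tool_rot: [[0.415, 0.91, 0.0], [0.91, -0.415, -0.0], [-0.0, 0.0, -1.0]]
ft_force: [0.2, 0.2, -2.0]
grip_width: 0.0151
gripper_force: 45.6
```

jog_arm(
  hand=[0, 0, 0, 0, 0],
  travel=[
    [0, 0, -0.0005],
    [0, 0, -0.0005],
    [0, 0, 0],
    [0, 0, 0],
    [0, 0, 0],
  ],
  yaw=[0, 0, 0, 0, 0],
)

```text
time_s: 14.72
position: [0.5505, 0.1711, 0.1459]
tool_rot: [[0.415, 0.91, 0.0], [0.91, -0.415, 0.0], [0.0, 0.0, -1.0]]
ft_force: [-0.0, 0.8, 4.3]
grip_width: 0.0154
gripper_force: 46.3
```

jog_arm(
  hand=[0, 0, 0, 0, 0],
  travel=[
    [0, 0, -0.0005],
    [0, 0, 0],
    [0, 0, 0],
    [0, 0, 0],
    [0, 0, 0],
  ],
  yaw=[0, 0, 0, 0, 0],
)

```text
time_s: 15.35
position: [0.5505, 0.1711, 0.1454]
tool_rot: [[0.415, 0.91, 0.0], [0.91, -0.415, 0.0], [0.0, 0.0, -1.0]]
ft_force: [-1.3, -0.4, 5.3]
grip_width: 0.0156
gripper_force: 46.5
```

Seated: home exactly 11 mm below the first contact, at about 7 N. Now refining the base's angle from its box edges before turning.

```bash
python3 - <<'E'
from h import *
import json
s=json.load(open('w1.json')); C=cam('wrist',s)
im=cv2.imread('pics/w1.png'); 
lines=cv2.createLineSegmentDetector().detect(cv2.cvtColor(im,cv2.COLOR_BGR2GRAY))[0][:,0]
for l in lines:
    A=ray(C,l[:2],.09);B=ray(C,l[2:],.09);d=B-A;n=np.linalg.norm(d)
    a=np.degrees(np.arctan2(d[1],d[0]));a=(a+45)%90-45
    m=(A+B)/2
    if n>.04 and abs(a-2)<6 and max(abs(m[0]-.55),abs(m[1]-.17))<.13: print(l.round(),m.round(3)[:2],n.round(3),a.round(2))
E
```

```text
[306. 336. 229. 349.] [0.446 0.232] 0.069 2.41
[227. 346. 288. 335.] [0.449 0.24 ] 0.056 2.38
[425.  44. 286.  75.] [0.659 0.127] 0.098 2.54
[457. 304. 452. 245.] [0.485 0.066] 0.055 2.18
[275.  78. 196.  96.] [0.655 0.212] 0.058 2.78
[442. 143. 431.  46.] [0.627 0.072] 0.066 3.25
```

jog_arm(
  hand=[0, 0, 0, 0, 0],
  travel=[
    [0, 0, 0],
    [0, 0, 0],
    [0, 0, 0],
    [0, 0, 0],
    [0, 0, 0],
  ],
  yaw=[-0.06, -0.1, -0.1, -0.1, -0.06],
)

```text
time_s: 15.98
position: [0.5509, 0.171, 0.1455]
tool_rot: [[0.751, 0.66, 0.002], [0.66, -0.751, -0.0], [0.001, 0.001, -1.0]]
ft_force: [-0.5, -1.2, 4.9]
grip_width: 0.0153
gripper_force: 46.6
```

The base angle is about 2.5°. Turning on.

jog_arm(
  hand=[0, 0, 0, 0, 0],
  travel=[
    [0, 0, 0],
    [0, 0, 0],
    [0, 0, 0],
    [0, 0, 0],
    [0, 0, 0],
  ],
  yaw=[-0.08, -0.1, -0.1, -0.1, -0.08],
)

```text
time_s: 16.6
position: [0.551, 0.1708, 0.1455]
tool_rot: [[0.966, 0.257, 0.002], [0.257, -0.966, -0.001], [0.001, 0.001, -1.0]]
ft_force: [-0.5, -1.3, 5.0]
grip_width: 0.0153
gripper_force: 46.6
```

jog_arm(
  hand=[0, 0, 0, 0, 0],
  travel=[
    [0, 0, 0],
    [0, 0, 0],
    [0, 0, 0],
    [0, 0, 0],
    [0, 0, 0],
  ],
  yaw=[-0.1, -0.08, -0.039, 0, 0],
)

```text
time_s: 17.23
position: [0.5509, 0.1708, 0.1454]
tool_rot: [[0.999, 0.044, 0.001], [0.044, -0.999, -0.001], [0.001, 0.001, -1.0]]
ft_force: [2.5, -3.3, 5.6]
grip_width: 0.0154
gripper_force: 46.6
```

```bash
python3 - <<'E'
from h import *
s=env.observe(); y=np.array(s['tool_rot'])[:,0]
print(s['time_s'],s['position'],'agit ang',np.degrees(np.arctan2(y[1],y[0])),s['ft_force'],s['wrist_torque'],s['grip_width'])
a=shot('scene','s4.png');b=shot('side','d4.png')
f=lambda i,u,v:cv2.resize(i[v-60:v+60,u-80:u+80],(400,300),interpolation=cv2.INTER_CUBIC)
cv2.imwrite('pics/c5.png',np.hstack([f(a,371,255),f(b,300,190)])[:,:,::-1])
E
```

```text
17.225 [0.55087344 0.1707903  0.14538974] agit ang 2.545991442593739 [ 2.46039416 -3.34226652  5.62586536] [-0.70779259 -0.30875847  0.05038905] 0.01536955459024586
```

View pics/c5.png

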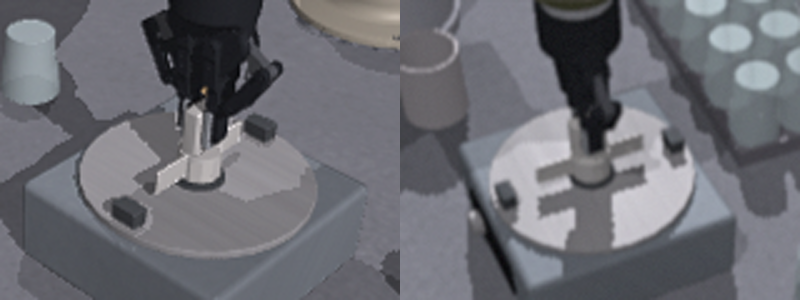

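The hub sits on the collar and both blades point at the lugs. Easing the press, letting go and withdrawing straight up.

jog_arm(
  hand=[0, 0, 0.03, 0.04, 0.05],
  travel=[
    [0, 0, 0.0005],
    [0, 0, 0],
    [0, 0, 0],
    [0, 0, 0],
    [0, 0, 0],
  ],
  yaw=[0, 0, 0, 0, 0],
)

```text
time_s: 17.95
position: [0.55, 0.1714, 0.1452]
tool_rot: [[0.999, 0.044, -0.001], [0.044, -0.999, 0.0], [-0.001, -0.0, -1.0]]
ft_force: [-0.4, -0.0, 0.1]
grip_width: 0.0499
gripper_force: 0.0
```

jog_arm(
  hand=[0.05, 0.05, 0.05, 0.05, 0.05],
  travel=[
    [0, 0, 0],
    [0, 0, 0.01],
    [0, 0, 0.03],
    [0, 0, 0.04],
    [0, 0, 0.04],
  ],
  yaw=[0, 0, 0, 0, 0],
)

```text
time_s: 18.58
position: [0.5502, 0.1711, 0.2677]
tool_rot: [[0.999, 0.044, 0.001], [0.044, -0.999, 0.0], [0.001, -0.0, -1.0]]
ft_force: [0.7, -0.2, 0.4]
grip_width: 0.05
gripper_force: 0.0
```

jog_arm(
  hand=[0.05, 0.05, 0.05, 0.05, 0.05],
  travel=[
    [0, 0, 0],
    [0, 0, 0],
    [0, 0, 0],
    [0, 0, 0],
    [0, 0, 0],
  ],
  yaw=[0, 0, 0, 0, 0],
)

```text
time_s: 19.2
position: [0.5503, 0.1711, 0.2653]
tool_rot: [[0.999, 0.044, -0.001], [0.044, -0.999, -0.0], [-0.001, 0.0, -1.0]]
ft_force: [-0.3, 0.1, -0.4]
grip_width: 0.0497
gripper_force: 0.0
```

```bash
python3 - <<'E'
from h import *
s=env.observe(); im=shot('wrist','w5.png'); C=cam('wrist',s)
print(s['time_s'],s['position'],s['ft_force'],s['grip_width'],proj(C,(.55,.17,.122)))
E
```

```text
19.2 [0.55031106 0.17110294 0.2652629 ] [-0.30260807  0.05718202 -0.43137105] 0.04968552145652412 [318.89759272 225.85647535]
```

View pics/w5.png

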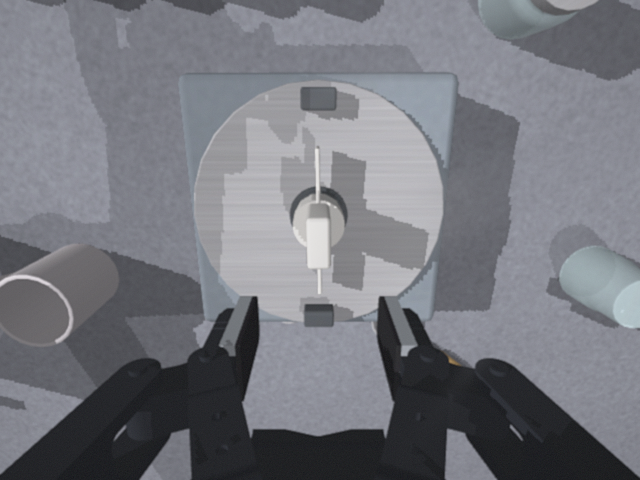

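The blade tips at (318,147) and (319.5,293) lie on the line of the lugs at (318.5,98) and (318.5,315). The agitator is released and stands on the collar, so I'm handing in.

```bash
python3 -c "
from rig import env
print(env.close_job())"
```

```text
the job is handed in; nothing more can be done
None
```

The white agitator is back on the base: it dropped fully home on the shaft, its blades point at the two lugs to within about 1°, the gripper let go, and I handed the job in at about 19 s; the judge's result was not shown.

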